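Put the block planes back in the till

ROBOT

A 6-joint arm with a two-finger parallel gripper is mounted at the origin on the work surface; the furniture and walls round the work are solid. World frame = base frame: x ahead of the robot, y to its left, z up, the work surface at z = 0. Lengths are in m, angles in rad, forces in N, time in s.
With the tool pointing down it reaches from about 0.35 to 0.775 m from the base axis. Payload 7.3 kg.
Tool frame: the origin (TCP) lies on the mounting face of the last link; the fingertips stand 178 mm ahead of it and the grasp point (between the pads) lies 159 mm ahead of it (robot.grip_depth is the distance from the TCP to the grasp point, in m); z points along the fingers, y is the line along which they close (so a half turn about z gives the same grasp; the last joint's range is limited). The gripper opens to 92 mm and grips with 3 to 60 N. Pads are 19 mm wide; open, the fingers measure 130 mm over their backs; the gripper's body (75 mm by 190 mm) begins 47 mm behind the grasp point.
Start: joints at [-1.39, 0.342, 1.524, -0, 1.275, -0.146], TCP at [0.169, -0.497, 0.405] pointing down, gripper open.
Joint ranges: [-2.53, 2.53], [-0.77, 2.02], [0.04, 2.7], [-1, 4.14], [0.28, 2.66], [-3.11, 3.11]. Speed limits (rad/s): [2.57, 2.57, 3.14, 3.14, 3.14, 3.14].

INTERFACE

Orientations are given as [roll, pitch, yaw] about the fixed x, y, z axes, in that order (R = Rz(yaw) Ry(pitch) Rx(roll)).
In Python, from cell import observe, cams, robot, models gives the robot as it stands.
- The arm moves only by the shell command python3 -m jog 'ROWS' [FORCE]. ROWS is JSON, a list of rows, each a list of 3 entries, a list of its own where there are three numbers: the shift along the tool's x, y, z each as a share of 0.4 m, from -1 to 1, then the turn about the tool's z as a share of pi rad, from -1 to 1, then the closure, from 0 (fully open) to 1 (shut). In form: [[[x, y, z], turn, jaw], ...]. A call has 1 to 12 rows; each row is the pose to reach, as a shift and turn from the pose commanded when the call began, along the tool's axes at that moment, turning the shorter way round; what a row does not reach only later rows make up. A row lasts 1/8 s, in which the tool goes at most 62.5 mm and 10.7 degrees, less where a joint would pass 70% of its speed; a pose out of reach is approached as far as the arm can. A call with a number of a shift or a turn outside -1 to 1 is refused whole. A call with a gripper value outside its range is refused whole. The fingers move at their own pace and stop on an object; FORCE is the grip in N (left out, the last holds). Time passes only in rows, so rows that repeat a pose let the fingers close. It gives the time, the measured TCP pose, the force, the opening and the grip force at its end, in the units of the state.
- observe(): the state, without advancing time (a new reading comes with each control period).
- cams.read_camera(name): name is "side" or "top"; returns the picture (480x640x3 uint8, red, green, blue); there is no depth.
- cams.camera_model(name): a dict with "camera_matrix" (3x3 intrinsics, pixels), "k1" (the pictures are not rectified: a ray, as slopes to the right and down, at radius r is drawn at 1 + k1 r^2 times it, then the intrinsics apply), "pose" (4x4, takes a point from camera to world coordinates). Camera axes: x right, y down, z forward; pixel columns grow to the right and rows downward; lengths in m; the calibration is good to about 2 mm. A picture is of the moment at which its call begins. camera_model takes no time and is no camera call.
- robot.hand_in(): hands the job in; it is judged then, once.
Trained networks look in the newest picture that a camera, given by its name, has taken for a name from the list of things; names that differ only in an ending like _2 or _b are one class to them, and where a whole thing is asked for, a point or a joint stands for the part that bears it (a point fixed in the world has none). Each returns a list of dicts, best first, with "confidence" (0 to 1); they miss things now and then, are a little off and sometimes report something else, mostly with a low value. They report only what shows in the picture. A call takes as long as a camera call.
- models.find_in(target, camera): "position" ([x, y, z] in m, in world coordinates, good to about 4 mm: the middle of the surface that is visible of it).
- models.pinpoint(target, camera): "position" ([x, y, z] in m, in world coordinates, good to about 4 mm: a listed point, or the origin of a listed thing).
The state is a dict: "time": time; "qpos": joint angles; "qvel": joint speeds; "joint_efforts": joint torques, N m; "tool_pos": TCP position; "tool_rot": TCP orientation; "contact_force": force on the tool from outside, world axes, zero at the start; "torque": the same for the moment, N m; "opening": finger opening in m; "grip_force": force on a finger pad.
Only numpy, scipy, OpenCV 4.12 (cv2) and the standard library are available. Lean on these libraries where they do the work, as an engineer would, in place of code of your own. Each camera call takes 0.05 s, during which the arm holds its last target. There are 200 camera calls.

TASK

Put the two block planes lying on the bench into the two empty bays of the sloping plane till, beside the one already there and the same way round: knob end down, against the ledge at the foot of the slope, soles flat on the floor of the bay. Set them down, do not drop them. Then swing the steel keeper bar over the row until it is fully down, and leave the third plane, the loose turned knob and the loose wooden block on the bench as they are.

Things in the scene. Friction and masses are not known exactly. Their poses are not given: they have to be found in the camera images.
- plane_a: Small metal block plane, 155 x 42 mm, 52 mm high, about 0.6 kg: sole 10 mm thick, upright parallel cheeks 42 mm apart, up to 40 mm high near mid-length (grip across them there), round wooden knob at the front (toe). Origin: centre of the sole's underside, z up out of the sole; the toe lies along the body's (-0.423, 0.906, 0). Starts on the bench, toe roughly towards the robot.
- plane_a_toe (a point): Middle of the front (knob-end) edge of the sole of plane_a, at the level of the underside.
- plane_a_heel (a point): Middle of the rear edge of the sole of plane_a, at the level of the underside, 155 mm from the toe point.
- plane_b: A block plane just like plane_a, with the same body frame. Its twin; it starts flat on the bench farther to the left, toe roughly towards the robot.
- plane_b_toe (a point): Middle of the front (knob-end) edge of the sole of plane_b, at the level of the underside.
- plane_b_heel (a point): Middle of the rear edge of the sole of plane_b, at the level of the underside, 155 mm from the toe point.
- plane_c: A block plane just like plane_a, with the same body frame. Its twin, already home in the right-hand bay of the till (the one nearest the robot).
- bay_left (a point): The left-hand bay as seen from the low front (the one farthest from the robot), empty at the start: this point lies on the bay floor, mid-width, at the inner face of the ledge, where the toe point of a plane that is home lies. x runs up the slope along the bay, z is square to the floor, y to the next bay on the left.
- bay_middle (a point): The middle bay, empty at the start: this point lies on the bay floor, mid-width, at the inner face of the ledge, where the toe point of a plane that is home lies. x runs up the slope along the bay, z is square to the floor, y to the next bay on the left.
- till: Fixed wooden stand, 268 mm wide, 210 deep, 150 high at the back, open above. Floor slopes 30 degrees, low edge facing left (+y), with a ledge 16 mm high. Three bays 52 mm wide, 190 long, side by side at 76 mm pitch, parted by pale battens 7 mm high; side boards stand 22 mm above the floor. Origin: centre of underside; x to its high back, y to its left, z up.
- keeper_hinge (a point): Middle of the keeper's pivot line, which runs along the till's y, between the side boards. The keeper is a U-shaped steel rod 8 mm thick: two arms pivoted outside the side boards and a cross bar 282 mm long, 74 mm from the pivot line. Fully down, its arms point to the low front, rising at 12 degrees, and the bar passes a few mm above planes that are home.
- keeper_bar (a point): Middle of the keeper's cross bar, on the axis of the 8 mm rod; the bar runs along the till's y.
- keeper (a joint): Keeper angle, rad: 0 = fully down on its stops; grows as the bar swings up and back (1.36 = arms upright, 2.15 = end stop, leaning back). Starts leaning back at 1.8 to 2.15. The pivot rubs a little: the bar stays where it is left near upright and falls gently the rest of the way by its own weight once brought forward below about 0.6.
- turned_knob: Bystander: a turned wooden knob, 34 mm wide, 42 mm high, standing on the bench beyond the planes. Origin: centre of its underside.
- caul: Bystander: a softwood clamping block, about 56 x 40 x 32 mm, lying on the bench between the robot and the planes. Origin: centre of its underside.

How it is judged:
By the outcome, as a careful person would: the job done as asked, in the order asked, and still so for the second after the job is handed in, with the robot touching nothing.
It also fails if it takes over 67 s, if anything falls off the work surface, if the arm or the gripper's body presses on something with over 40 N, if the wrist force passes 120 N, or if a joint passes its speed limit or range.

## Working session

There is one attempt and no reset: what is moved stays moved. The work goes in short steps, Python scripts to look and compute and a shell command to move; the robot and the scene stay as the last step left them, time stands still between calls to the robot, and variables do not carry over. Pictures are saved under pics/ and viewed, at most 10 in all, crops included, and the job is handed in when it is done.

```bash
ls; mkdir -p pics; python3 - <<'E'
from cell import observe,cams,robot,models
import cv2,numpy as np
for c in ("top","side"):
    im=cams.read_camera(c); cv2.imwrite(f"pics/{c}0.png",im[:,:,::-1])
    m=cams.camera_model(c); print(c,np.round(m["camera_matrix"],1).tolist(),m["k1"],np.round(m["pose"],3).tolist())
    for t in ["plane_a","plane_a_toe","plane_a_heel","bay_left","bay_middle","till","keeper_hinge","keeper_bar","turned_knob","caul"]:
        for d in models.pinpoint(t,c): print(t,np.round(d["position"],4),round(d["confidence"],2))
s=observe(); print(s["time"],s["tool_pos"],s["tool_rot"],s["opening"])
E
```

```text
pics
top [[439.0, 0.0, 320.5], [0.0, 439.0, 234.7], [0.0, 0.0, 1.0]] -0.08039050556514106 [[0.016, -0.992, 0.122, 0.389], [-1.0, -0.016, -0.002, 0.071], [0.004, -0.122, -0.992, 0.925], [0.0, 0.0, 0.0, 1.0]]
plane_a [ 0.4833 -0.1732  0.0675] 0.86
plane_a [ 0.4642  0.3356 -0.0019] 0.82
plane_a [0.572  0.0912 0.0021] 0.63
plane_a_toe [ 0.4936  0.0968 -0.0019] 0.72
plane_a_heel [ 0.6474  0.0861 -0.0022] 0.71
bay_left [0.3943 0.3508 0.0022] 0.66
bay_middle [ 0.552  -0.0951  0.0326] 0.61
till [ 0.5589 -0.1828 -0.0029] 0.73
keeper_hinge [ 0.555  -0.1983  0.094 ] 0.94
keeper_hinge [ 0.4684  0.3365 -0.0032] 0.26
keeper_bar [ 0.5651 -0.2526  0.1492] 0.87
keeper_bar [ 0.4839 -0.1736  0.0638] 0.4
turned_knob [ 0.6231 -0.0914  0.0329] 0.53
turned_knob [ 0.6459  0.2667 -0.002 ] 0.46
caul [ 0.3595  0.1116 -0.0071] 0.73
side [[526.4, 0.0, 321.6], [0.0, 526.4, 240.8], [0.0, 0.0, 1.0]] -0.018904594609570186 [[-0.936, -0.176, 0.304, 0.241], [-0.351, 0.479, -0.804, 0.821], [-0.004, -0.86, -0.511, 0.589], [0.0, 0.0, 0.0, 1.0]]
plane_a [ 0.4754 -0.1757  0.0707] 0.74
plane_a [ 0.6496  0.2682 -0.0041] 0.71
plane_a [ 0.4699  0.3358 -0.0009] 0.61
plane_a_toe [0.4916 0.0975 0.0016] 0.61
plane_a_heel [ 0.6428  0.0842 -0.0028] 0.71
plane_a_heel [0.543  0.3211 0.0024] 0.55
bay_left [ 0.6229 -0.0904  0.0278] 0.95
bay_middle [ 0.5512 -0.0973  0.0319] 0.8
bay_middle [ 3.933e-01  3.452e-01 -2.000e-04] 0.55
till [ 0.5583 -0.1816  0.004 ] 0.78
keeper_hinge [ 0.5566 -0.1984  0.0965] 0.81
keeper_bar [ 0.5622 -0.2501  0.1514] 0.63
keeper_bar [ 0.6491  0.2698 -0.0011] 0.62
turned_knob [ 0.6484  0.269  -0.0037] 0.78
turned_knob [ 0.4759 -0.1728  0.0692] 0.24
caul [ 0.3607  0.1047 -0.0048] 0.85
caul [ 0.3903  0.3456 -0.0012] 0.5
1.1 [ 0.16855297 -0.49720781  0.40475141] [ 3.14148607e+00 -7.81769945e-06  3.26806043e-01] 0.09166891982759304
```

View pics/top0.png

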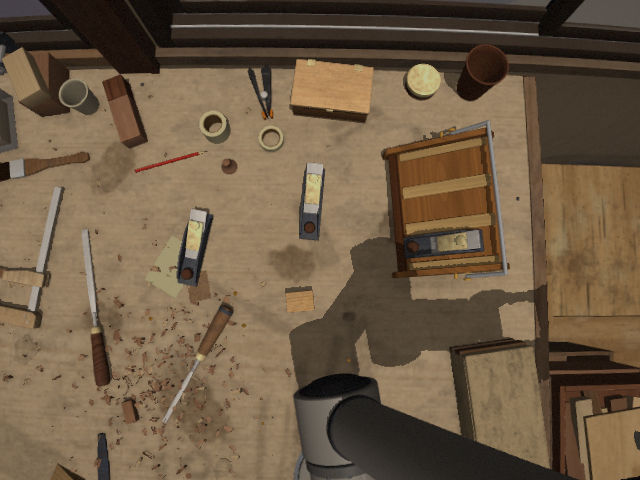

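View pics/side0.png

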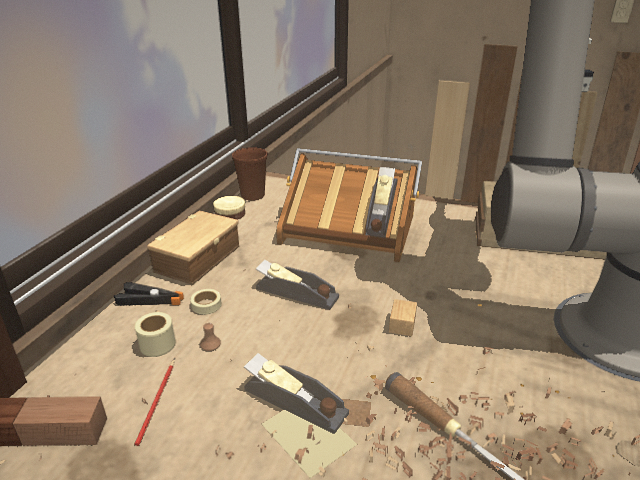

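The top view shows the till at px (385–505, 125–275), with plane_c in its lowest bay. Plane_a is at (312, 200), plane_b at (195, 247), the knob at (229, 166) and the caul at (300, 300). The side view agrees, and the keeper is leaning back at (295–420, 155–160). Next I'll average several network readings, fit the poses and overlay the models.

```bash
cat > h.py <<'E'
import numpy as np,cv2,json
from cell import observe,cams,robot,models
from scipy.spatial.transform import Rotation as R
def proj(c,P):
    m=cams.camera_model(c);T=np.linalg.inv(np.array(m["pose"]));q=np.atleast_2d(P)@T[:3,:3].T+T[:3,3]
    s=q[:,:2]/q[:,2:];s=s*(1+m["k1"]*(s**2).sum(1,keepdims=True));K=np.array(m["camera_matrix"])
    return s@K[:2,:2].T+K[:2,2]
def line(im,c,P,col=(0,0,255),k=1,off=(0,0)):
    p=np.round((proj(c,P)-off)*k).astype(int)
    cv2.polylines(im,[p.reshape(-1,1,2)],False,col,1)
def near(t,c,ref,tol=.03):
    return [d["position"] for d in models.pinpoint(t,c) if np.linalg.norm(np.array(d["position"])-ref)<tol]
E
cat > m.py <<'E'
from h import *
from scipy.optimize import least_squares
refs=dict(a_toe=("plane_a_toe",[.493,.097,0]),a_heel=("plane_a_heel",[.645,.085,0]),b_toe=("plane_b_toe",[.393,.348,0]),b_heel=("plane_b_heel",[.543,.321,0]),
 bl=("bay_left",[.623,-.091,.03]),bm=("bay_middle",[.5515,-.096,.032]),hinge=("keeper_hinge",[.5555,-.198,.095]),bar=("keeper_bar",[.563,-.251,.15]),till=("till",[.5585,-.182,0]),c=("plane_c",[.48,-.174,.069]))
acc={k:[] for k in refs}
for i in range(2):
  for c in("top","side"):
    im=cams.read_camera(c);cv2.imwrite(f"pics/{c}_m.png",im[:,:,::-1])
    for k,(t,r) in refs.items(): acc[k]+=near(t,c,np.array(r))
M={k:np.mean(v,0) for k,v in acc.items() if v}
for k in M: print(k,len(acc[k]),np.round(M[k],4),np.round(np.std(acc[k],0),4))
# till fit: yaw, bm x,y,z ; along = horizontal back dist
c30,s30=np.cos(np.pi/6),.5
def model(p):
    u=np.array([np.cos(p[3]),np.sin(p[3]),0]);v=np.array([-u[1],u[0],0]);b=p[:3];Z=np.array([0,0,1])
    S=c30*u+s30*Z
    return dict(bm=b,bl=b+.076*v,c=b-.076*v+.0775*S,hinge=b+p[4]*u+p[5]*Z,bar=b+p[4]*u+p[5]*Z+.074*(np.cos(p[6])*u+np.sin(p[6])*Z),till=np.r_[(b+p[7]*u)[:2],0])
f=lambda p:np.concatenate([(v-M[k])*len(acc[k])**.5 for k,v in model(p).items() if k in M])
r=least_squares(f,[.5515,-.096,.032,-1.49,.1,.06,.8,.09]);p=r.x
print("fit",np.round(p,4));[print(k,np.round(v-M.get(k,v),4)) for k,v in model(p).items()]
np.save("till.npy",p)
E
python3 m.py; python3 - <<'E'
import sys; sys.path.insert(0,'.')
from h import *
p=np.load("till.npy");u=np.array([np.cos(p[3]),np.sin(p[3]),0]);v=np.array([-u[1],u[0],0]);Z=np.array([0,0,1]);S=np.cos(np.pi/6)*u+.5*Z
k=3
out=[]
for c,off,sz in(("top",(375,105),(140,185)),("side",(260,140),(180,130))):
    im=cv2.imread(f"pics/{c}_m.png")[off[1]:off[1]+sz[1],off[0]:off[0]+sz[0]];im=cv2.resize(im,None,fx=k,fy=k,interpolation=cv2.INTER_CUBIC)
    for j in(-1,0,1):
        o=p[:3]+.076*j*v
        line(im,c,[o+.026*v,o+.026*v+.19*S,o-.026*v+.19*S,o-.026*v,o+.026*v],(0,0,255),k,off)
    out.append(im)
h=max(i.shape[0] for i in out)
out=[cv2.copyMakeBorder(i,0,h-i.shape[0],0,0,cv2.BORDER_CONSTANT) for i in out]
o=cv2.hconcat(out);s=min(1,799/o.shape[1],599/o.shape[0]);cv2.imwrite("pics/ov1.png",cv2.resize(o,None,fx=s,fy=s,interpolation=cv2.INTER_AREA));print(o.shape)
E
```

```text
a_toe 3 [ 0.4931  0.0945 -0.001 ] [0.0019 0.003  0.0027]
a_heel 4 [ 0.6453  0.0849 -0.0023] [0.001  0.0015 0.0014]
b_toe 4 [ 3.920e-01  3.462e-01 -1.000e-04] [0.0015 0.0027 0.0028]
b_heel 4 [0.5442 0.3196 0.0035] [0.0003 0.0015 0.0017]
bl 2 [ 0.6244 -0.0902  0.0325] [0.0024 0.0006 0.0015]
bm 4 [ 0.5515 -0.0987  0.0325] [0.0018 0.0011 0.0016]
hinge 4 [ 0.5575 -0.1986  0.0956] [0.0014 0.0017 0.0012]
bar 4 [ 0.5627 -0.2524  0.1493] [0.001  0.0012 0.002 ]
till 4 [ 5.565e-01 -1.847e-01 -5.000e-04] [0.0019 0.0014 0.003 ]
c 4 [ 0.4802 -0.173   0.0678] [0.0004 0.0008 0.0014]
fit [ 0.5498 -0.0988  0.0311 -1.4852  0.1009  0.0652  0.7822  0.0862]
bm [-0.0018 -0.0001 -0.0014]
bl [ 0.001  -0.002  -0.0014]
c [-0.0005  0.0009  0.0021]
hinge [ 0.0009 -0.0007  0.0008]
bar [ 0.0002  0.0008 -0.0008]
till [0.0007 0.0001 0.0005]
(555, 960, 3)
```

View pics/ov1.png

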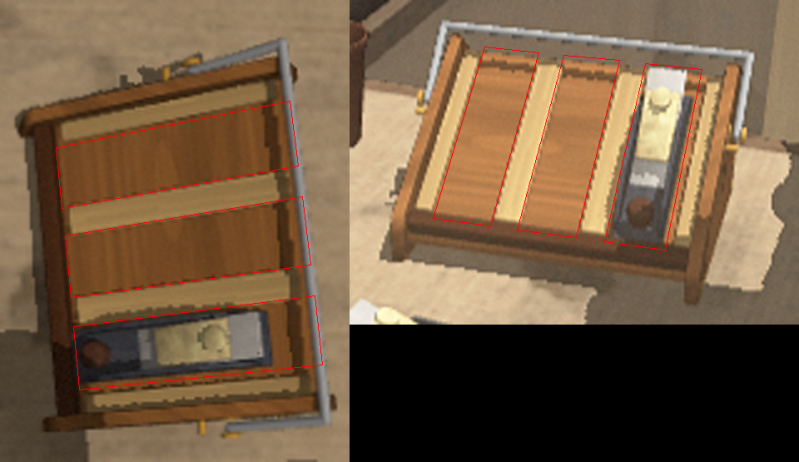

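```bash
cat > go.py <<'E'
from h import *
# usage: go.py x y z yawdeg  (grasp point target) -> shares
import sys
def shares(g,yaw):
    s=observe();y0=s["tool_rot"][2];R0=R.from_euler("xyz",s["tool_rot"]).as_matrix()
    d=R0.T@(np.array(g)+[0,0,.159]-s["tool_pos"])
    t=-(yaw-y0+np.pi)%(2*np.pi);t=t-2*np.pi if t>np.pi else t
    t=((-(yaw-y0)+np.pi)%(2*np.pi))-np.pi
    return np.round(d/.4,4),round(t/np.pi,4),round(s["time"],2),np.round(s["qpos"][5],2)
if __name__=="__main__":
    a=list(map(float,sys.argv[1:]));print(*shares(a[:3],np.radians(a[3])))
E
python3 -m jog '[[[1,-0.75,0],0.124,0],[[1,-0.75,0],0.124,0],[[1,-0.75,0],0.124,0],[[1,-0.75,0],0.124,0],[[1,-0.75,0],0.124,0],[[1,-0.75,0],0.124,0],[[1,-0.75,0],0.124,0],[[1,-0.75,0],0.124,0],[[1,-0.75,0],0.124,0]]' 20
python3 go.py .5692 .0897 .031 -3.6
```

```text
time: 4.42
tool_pos: [0.4524, -0.0814, 0.4047]
tool_rot: [-3.141, -0.001, -0.057]
contact_force: [-0.2, -1.5, -0.4]
opening: 0.0919
grip_force: 0.0
[ 0.2668 -0.4434  0.5371] 0.0019 4.42 1.28
```

```bash

python3 -m jog '[[[0.267,-0.443,0.1],0.002,0],[[0.267,-0.443,0.2],0.002,0],[[0.267,-0.443,0.3],0.002,0],[[0.267,-0.443,0.3],0.002,0],[[0.267,-0.443,0.42],0.002,0.2],[[0.267,-0.443,0.537],0.002,0.2],[[0.267,-0.443,0.537],0.002,0.2],[[0.267,-0.443,0.537],0.002,0.2]]' 20
python3 go.py .5692 .0897 .031 -3.6; python3 - <<'E'
from h import *
for i,c in enumerate(("top","side")):
    im=cams.read_camera(c)[:,:,::-1]
    cv2.imwrite(f"pics/{c}_g.png",im)
t=cv2.imread("pics/top_g.png")[130:270,240:390];s=cv2.imread("pics/side_g.png")[200:340,220:370]
cv2.imwrite("pics/g.png",cv2.resize(cv2.hconcat([t,s]),None,fx=2.6,fy=2.6))
E
```

```text
time: 5.42
tool_pos: [0.5696, 0.0848, 0.1916]
tool_rot: [-3.142, -0.002, -0.07]
contact_force: [-0.1, 0.6, 0.1]
opening: 0.0735
grip_force: 0.0
[-0.0018 -0.0122  0.0039] -0.0022 5.42 1.66
```

View pics/g.png

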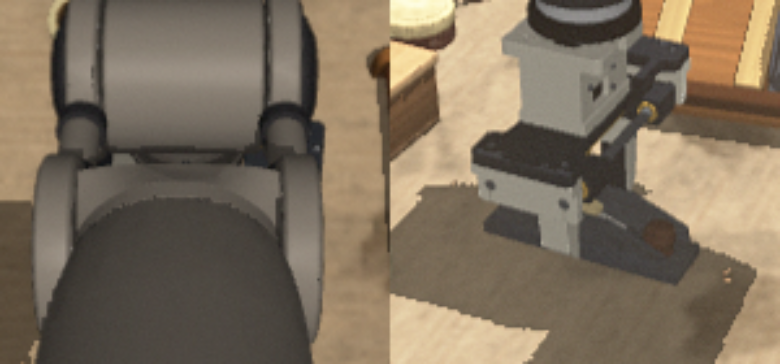

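The fingers stand astride plane_a, with the near finger at about crop px (560, 225). Closing now.

```bash

python3 -m jog '[[[0,-0.012,0.003],0,0.2],[[0,-0.012,0.003],0,0.6],[[0,-0.012,0.003],0,0.7],[[0,-0.012,0.003],0,0.7],[[0,-0.012,0.003],0,0.7],[[0,-0.012,0.003],0,0.7]]' 25
python3 -m jog '[[[0,0,-0.05],0,0.7],[[0,0,-0.15],0,0.7],[[0,0,-0.3],0,0.7],[[0,0,-0.4],0,0.7],[[0,0,-0.4],0,0.7]]'
python3 - <<'E'
from h import *
import go
p=np.load("till.npy");u=np.array([np.cos(p[3]),np.sin(p[3]),0]);v=np.array([-u[1],u[0],0]);Z=np.array([0,0,1]);S=np.cos(np.pi/6)*u+.5*Z;N=np.cos(np.pi/6)*Z-.5*u
for n,o in(("mid",p[:3]),("left",p[:3]+.076*v)):
    g=o+.0775*S+.031*N;print(n,np.round(g,4),go.shares(g,p[3]))
for c in("side",): cv2.imwrite("pics/lift.png",cams.read_camera(c)[:,:,::-1])
E
```

```text
time: 6.28
tool_pos: [0.5691, 0.0899, 0.1887]
tool_rot: [3.141, 0.0, -0.069]
contact_force: [-1.3, -2.9, 1.9]
opening: 0.042
grip_force: 25.0
time: 6.9
tool_pos: [0.5695, 0.0904, 0.3506]
tool_rot: [-3.141, -0.005, -0.069]
contact_force: [-0.7, 0.9, -7.9]
opening: 0.042
grip_force: 25.0
mid [ 0.5542 -0.1502  0.0967] (array([0.0021, 0.6029, 0.2366]), np.float64(0.4508), 6.9, np.float64(1.66))
left [ 0.6299 -0.1437  0.0967] (array([0.1898, 0.5737, 0.2376]), np.float64(0.4508), 6.9, np.float64(1.66))
```

View pics/lift.png

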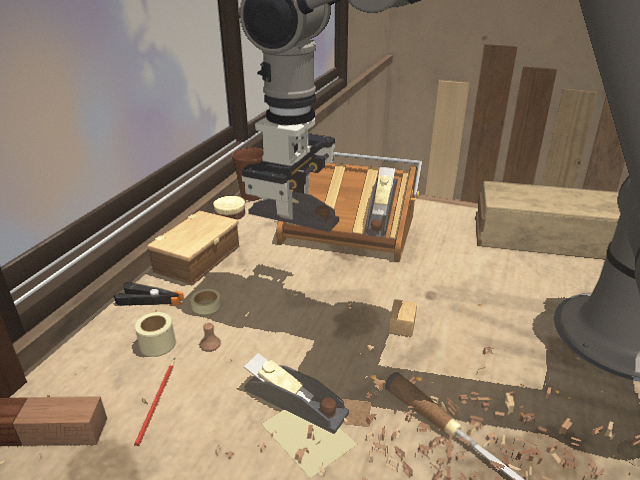

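Plane_a is held level, at side-view px (290, 210). Now I'll carry it over the middle bay.

```bash

python3 -m jog '[[[0.002,0.16,-0.03],0.06,0.7],[[0.002,0.31,-0.03],0.12,0.7],[[0.002,0.46,-0.03],0.18,0.7],[[0.002,0.616,-0.03],0.24,0.7],[[0.002,0.616,-0.03],0.3,0.7],[[0.002,0.616,-0.03],0.36,0.7],[[0.002,0.616,-0.03],0.42,0.7],[[0.002,0.616,-0.03],0.451,0.7],[[0.002,0.616,-0.03],0.451,0.7],[[0.002,0.616,-0.03],0.451,0.7],[[0.002,0.616,-0.03],0.451,0.7]]'
cat > tgt.py <<'E'
from h import *
import go,sys
p=np.load("till.npy");u=np.array([np.cos(p[3]),np.sin(p[3]),0]);v=np.array([-u[1],u[0],0]);Z=np.array([0,0,1]);S=np.cos(np.pi/6)*u+.5*Z;N=np.cos(np.pi/6)*Z-.5*u
def g(bay,up,h): return p[:3]+(.076*v if bay=="left" else 0)+(.0775+up)*S+h*N
if __name__=="__main__":
    b,up,h=sys.argv[1],float(sys.argv[2]),float(sys.argv[3]);print(go.shares(g(b,up,h),p[3]))
E
python3 tgt.py middle .006 .030
python3 - <<'E'
from h import *
t=cams.read_camera("top")[100:300,370:530,::-1];s=cams.read_camera("side")[100:300,240:440,::-1]
cv2.imwrite("pics/o.png",cv2.resize(cv2.hconcat([np.ascontiguousarray(t),np.ascontiguousarray(s)]),None,fx=2.2,fy=2.2))
E
```

```text
time: 8.32
tool_pos: [0.5528, -0.1555, 0.3599]
tool_rot: [3.14, 0.001, -1.485]
contact_force: [0.1, -0.0, -7.2]
opening: 0.0418
grip_force: 25.0
(array([ 0.0013, -0.0047,  0.2551]), np.float64(0.0001), 8.32, np.float64(2.65))
```

View pics/o.png

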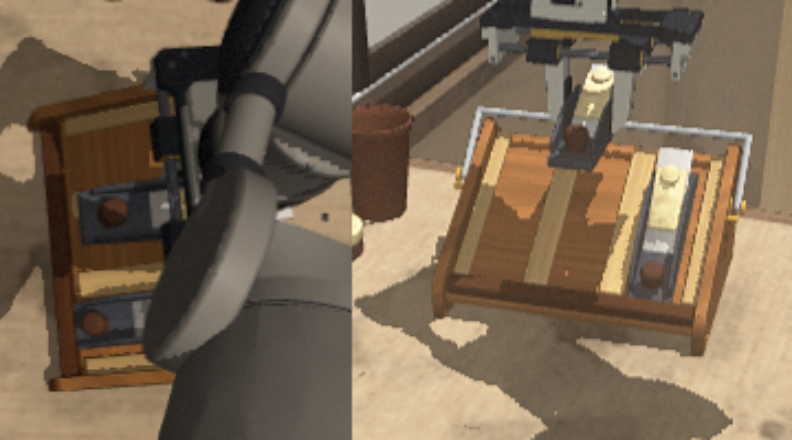

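```bash

python3 -m jog '[[[0.001,-0.005,0.08],0,0.7],[[0.001,-0.005,0.13],0,0.7],[[0.001,-0.005,0.15],0,0.7],[[0.001,-0.005,0.16],0,0.7],[[0.001,-0.005,0.17],0,0.7],[[0.001,-0.005,0.18],0,0.7],[[0.001,-0.005,0.18],0,0.7]]' 20
python3 tgt.py middle .006 .030
```

```text
time: 9.3
tool_pos: [0.555, -0.1549, 0.2893]
tool_rot: [-3.141, 0.001, -1.486]
contact_force: [-1.0, 4.4, -4.8]
opening: 0.0421
grip_force: 20.0
(array([0.0023, 0.0012, 0.0787]), np.float64(-0.0001), 9.3, np.float64(2.65))
```

```bash

python3 -m jog '[[[0.001,0,0.01],0,0.7],[[0.001,0,0.02],0,0.7],[[0.001,0,0.03],0,0.7],[[0.001,0,0.04],0,0.7],[[0.001,0,0.05],0,0.7],[[0.001,0,0.06],0,0.7],[[0.001,0,0.06],0,0.7]]' 20
python3 tgt.py middle .006 .030
python3 - <<'E'
from h import *
s=cams.read_camera("side")[130:280,260:460,::-1]
cv2.imwrite("pics/p.png",cv2.resize(np.ascontiguousarray(s),None,fx=3.5,fy=3.5,interpolation=cv2.INTER_CUBIC))
E
```

```text
time: 10.18
tool_pos: [0.5552, -0.1559, 0.2651]
tool_rot: [-3.141, -0.0, -1.486]
contact_force: [1.2, 2.9, -5.6]
opening: 0.0421
grip_force: 20.0
(array([-0.0002,  0.0013,  0.0181]), np.float64(-0.0001), 10.18, np.float64(2.65))
```

View pics/p.png

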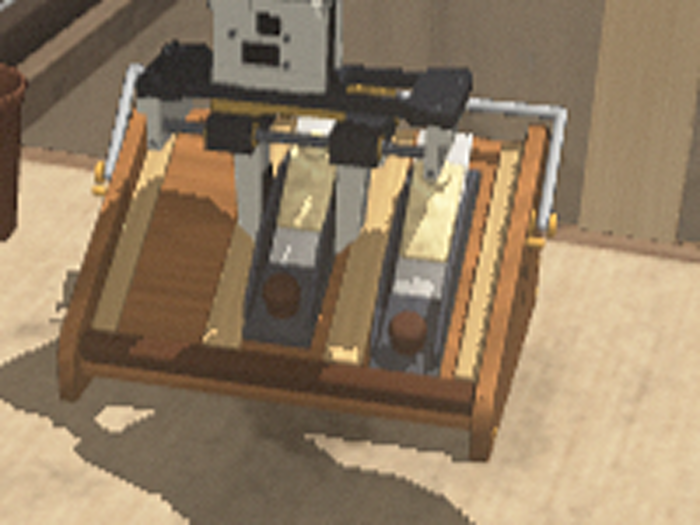

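The plane has tilted to match the slope. It sits between the battens, with the knob at crop px (282, 295) just above the ledge. I'll lower it until the sole is seated.

```bash

python3 -m jog '[[[0,0,0.006],0,0.7],[[0,0,0.012],0,0.7],[[0,0,0.015],0,0.7],[[0,0,0.015],0,0.7]]' 20
python3 -m jog '[[[0,0,0.003],0,0.7],[[0,0,0.006],0,0.7],[[0,0,0.006],0,0.7]]' 20
python3 tgt.py middle .006 .030
```

```text
time: 10.72
tool_pos: [0.5551, -0.1567, 0.2588]
tool_rot: [-3.141, -0.001, -1.486]
contact_force: [0.7, 0.4, -6.1]
opening: 0.0416
grip_force: 20.0
time: 11.1
tool_pos: [0.555, -0.1563, 0.2565]
tool_rot: [-3.141, -0.0, -1.486]
contact_force: [0.0, 0.0, -2.4]
opening: 0.0419
grip_force: 20.0
(array([-0.0013,  0.0007, -0.0035]), np.float64(-0.0003), 11.1, np.float64(2.65))
```

```bash

python3 -m jog '[[[0,0,0.003],0,0.7],[[0,0,0.003],0,0.7]]' 20
python3 -m jog '[[[-0.004,0,0.0025],0,0.7],[[-0.008,0,0.005],0,0.7],[[-0.012,0,0.007],0,0.7],[[-0.012,0,0.007],0,0.7]]' 20
python3 tgt.py middle 0 .030
```

```text
time: 11.35
tool_pos: [0.555, -0.1563, 0.2564]
tool_rot: [-3.141, -0.001, -1.486]
contact_force: [-2.0, 1.5, 6.4]
opening: 0.0421
grip_force: 20.0
time: 11.85
tool_pos: [0.5549, -0.1532, 0.255]
tool_rot: [-3.138, -0.005, -1.486]
contact_force: [-4.1, -7.6, 12.9]
opening: 0.0422
grip_force: 20.0
(array([-0.0064,  0.0012,  0.0004]), np.float64(-0.0003), 11.85, np.float64(2.66))
```

```bash

python3 -m jog '[[[-0.006,0,0.002],0,0.7],[[-0.01,0,0.004],0,0.7],[[-0.01,0,0.004],0,0.7]]' 20
python3 tgt.py middle 0 .030
python3 - <<'E'
from h import *
for i in range(2):
    for c in("side","top"):
        cams.read_camera(c)
        for d in models.pinpoint("plane_a_toe",c)+models.pinpoint("plane_a",c): print(c,np.round(d["position"],4),round(d["confidence"],2))
E
```

```text
time: 12.22
tool_pos: [0.5547, -0.1517, 0.2548]
tool_rot: [-3.137, -0.011, -1.486]
contact_force: [-8.2, -19.8, 18.0]
opening: 0.0416
grip_force: 20.0
(array([-0.0027,  0.001 , -0.0002]), np.float64(-0.0001), 12.22, np.float64(2.66))
side [ 0.548  -0.0965  0.0322] 0.71
side [ 0.4784 -0.1774  0.0692] 0.88
side [0.468  0.3358 0.002 ] 0.61
top [ 0.5524 -0.0983  0.0289] 0.77
top [ 0.4655  0.3358 -0.0013] 0.72
top [ 0.5553 -0.1637  0.0684] 0.61
side [ 0.5494 -0.0966  0.0319] 0.65
side [ 0.5572 -0.167   0.0668] 0.92
side [ 0.4783 -0.1728  0.0659] 0.77
side [4.676e-01 3.359e-01 4.000e-04] 0.73
top [ 0.5547 -0.0991  0.0298] 0.62
top [ 0.4685  0.334  -0.0013] 0.71
top [ 0.5593 -0.1623  0.0691] 0.65
top [ 0.5516 -0.0974  0.0295] 0.32
```

```bash

python3 -m jog '[[[0.007,0,-0.004],0,0.7],[[0.007,0,-0.004],0,0.7],[[0.007,0,-0.004],0,0.4],[[0.007,0,-0.004],0,0.4],[[0.007,0,-0.004],0,0.4],[[0.007,0,-0.03],0,0.4],[[0.007,0,-0.1],0,0.4],[[0.007,0,-0.25],0,0.4],[[0.007,0,-0.4],0,0.4],[[0.007,0,-0.4],0,0.4]]' 10
python3 go.py .4681 .3335 .031 -9.9
python3 - <<'E'
from h import *
s=cams.read_camera("side")[130:280,260:460,::-1]
cv2.imwrite("pics/q.png",cv2.resize(np.ascontiguousarray(s),None,fx=3.5,fy=3.5,interpolation=cv2.INTER_CUBIC))
E
```

```text
time: 14.08
tool_pos: [0.555, -0.1502, 0.4169]
tool_rot: [-3.131, -0.005, -1.486]
contact_force: [0.5, 0.8, -0.1]
opening: 0.0549
grip_force: 0.0
[-1.2264  0.1193  0.5596] -0.4179 14.07 2.66
```

View pics/q.png

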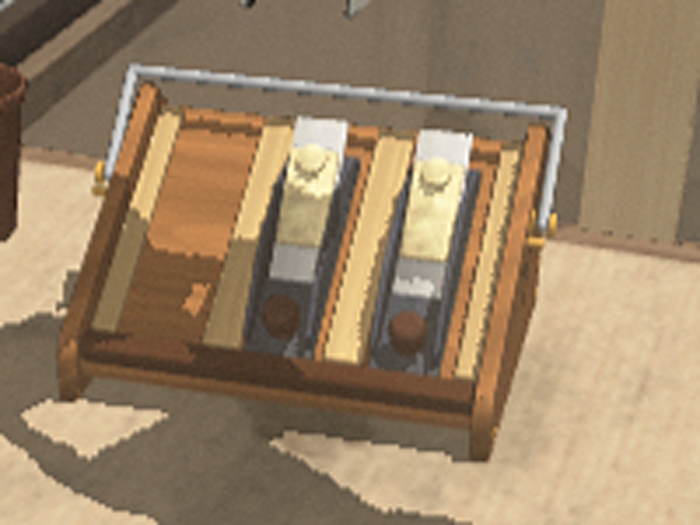

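Plane_a is home beside plane_c, with its knob at crop px (282, 315) and the sole on the bay floor. On to plane_b.

```bash

python3 -m jog '[[[-0.1,0.1,0],-0.06,0],[[-0.2,0.1,0],-0.12,0],[[-0.35,0.1,0],-0.18,0],[[-0.5,0.119,0],-0.24,0],[[-0.65,0.119,0],-0.3,0],[[-0.8,0.119,0],-0.36,0],[[-1,0.119,0],-0.418,0],[[-1,0.119,0],-0.418,0],[[-1,0.119,0],-0.418,0]]' 20
python3 go.py .4681 .3335 .031 -9.9
```

```text
time: 15.25
tool_pos: [0.4728, 0.2448, 0.4096]
tool_rot: [3.14, 0.002, -0.172]
contact_force: [0.5, 0.2, -0.1]
opening: 0.0915
grip_force: 0.0
[-0.0485 -0.2173  0.5486] 0.0002 15.25 2.08
```

```bash

python3 -m jog '[[[-0.049,-0.217,0.1],0,0],[[-0.049,-0.217,0.25],0,0.1],[[-0.049,-0.217,0.35],0,0.2],[[-0.049,-0.217,0.45],0,0.2],[[-0.049,-0.217,0.549],0,0.2],[[-0.049,-0.217,0.549],0,0.2],[[-0.049,-0.217,0.549],0,0.2],[[-0.049,-0.217,0.549],0,0.2]]' 25
python3 go.py .4681 .3335 .031 -9.9
```

```text
time: 16.25
tool_pos: [0.4696, 0.333, 0.1931]
tool_rot: [-3.14, -0.003, -0.174]
contact_force: [0.5, 0.5, 0.2]
opening: 0.0734
grip_force: 0.0
[-0.0039 -0.0007  0.0078] -0.0002 16.25 2.23
```

```bash

python3 -m jog '[[[-0.002,0,0.004],0,0.2],[[-0.002,0,0.004],0,0.6],[[-0.002,0,0.004],0,0.7],[[-0.002,0,0.004],0,0.7],[[-0.002,0,0.004],0,0.7],[[-0.002,0,0.004],0,0.7]]' 25
python3 -m jog '[[[0,0,-0.05],0,0.7],[[0,0,-0.15],0,0.7],[[0,0,-0.3],0,0.7],[[0,0,-0.43],0,0.7],[[0,0,-0.43],0,0.7]]'
python3 tgt.py left .006 .030
```

```text
time: 17.0
tool_pos: [0.468, 0.3334, 0.1895]
tool_rot: [-3.141, -0.0, -0.173]
contact_force: [-0.6, 1.8, -0.3]
opening: 0.042
grip_force: 24.9
time: 17.62
tool_pos: [0.4684, 0.3335, 0.3649]
tool_rot: [-3.137, -0.006, -0.173]
contact_force: [0.4, 0.5, -8.1]
opening: 0.0417
grip_force: 24.9
(array([0.6048, 1.1207, 0.2664]), np.float64(0.4178), 17.62, np.float64(2.23))
```

```bash

python3 -m jog '[[[0.08,0.15,0],0,0.7],[[0.16,0.3,0],0,0.7],[[0.24,0.45,0],0.05,0.7],[[0.32,0.6,0],0.1,0.7],[[0.4,0.75,0],0.15,0.7],[[0.5,0.9,0],0.2,0.7],[[0.604,1,0],0.26,0.7],[[0.604,1,0],0.31,0.7],[[0.604,1,0],0.36,0.7],[[0.604,1,0],0.418,0.7],[[0.604,1,0],0.418,0.7],[[0.604,1,0],0.418,0.7]]'
python3 tgt.py left .006 .030
```

```text
time: 19.12
tool_pos: [0.637, -0.1022, 0.3597]
tool_rot: [3.139, 0.001, -1.482]
contact_force: [0.7, -0.3, -7.0]
opening: 0.0419
grip_force: 24.9
(array([0.1163, 0.0261, 0.2544]), np.float64(0.0009), 19.12, np.float64(2.78))
```

```bash

python3 -m jog '[[[0.06,0.026,0],0.001,0.7],[[0.116,0.026,0],0.001,0.7],[[0.116,0.026,0.03],0.001,0.7],[[0.116,0.026,0.08],0.001,0.7],[[0.116,0.026,0.12],0.001,0.7],[[0.116,0.026,0.12],0.001,0.7]]' 20
python3 tgt.py left .006 .030
python3 - <<'E'
from h import *
s=cams.read_camera("side")[130:280,240:440,::-1]
cv2.imwrite("pics/r.png",cv2.resize(np.ascontiguousarray(s),None,fx=3.5,fy=3.5,interpolation=cv2.INTER_CUBIC))
E
```

```text
time: 19.88
tool_pos: [0.6305, -0.1491, 0.3114]
tool_rot: [3.138, 0.002, -1.488]
contact_force: [-0.3, 0.5, -6.0]
opening: 0.0419
grip_force: 20.0
(array([ 1.000e-03, -1.000e-04,  1.338e-01]), np.float64(-0.001), 19.88, np.float64(2.71))
```

View pics/r.png

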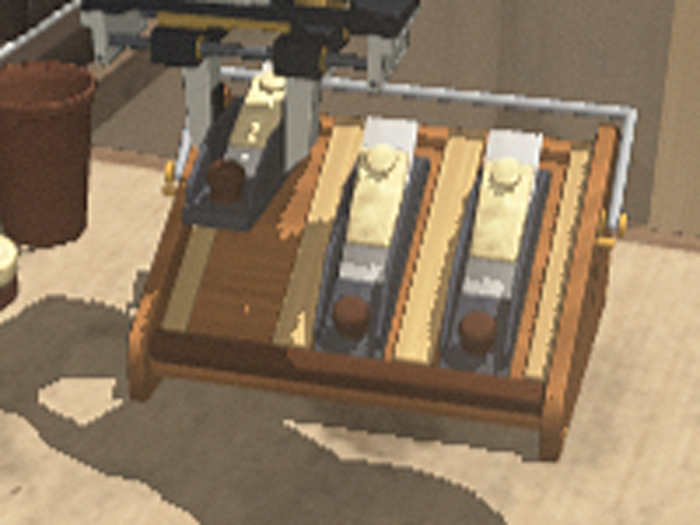

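Plane_b hangs over the left bay, in line with the others. The left finger at crop px (200, 120) is close to the side board, so I'll lower in small steps and watch the force.

```bash

python3 -m jog '[[[0.001,0,0.015],-0.001,0.7],[[0.001,0,0.03],-0.001,0.7],[[0.001,0,0.04],-0.001,0.7],[[0.001,0,0.05],-0.001,0.7],[[0.001,0,0.06],-0.001,0.7],[[0.001,0,0.06],-0.001,0.7]]' 20
python3 -m jog '[[[0,0,0.01],0,0.7],[[0,0,0.02],0,0.7],[[0,0,0.03],0,0.7],[[0,0,0.04],0,0.7],[[0,0,0.04],0,0.7]]' 20
python3 tgt.py left .006 .030
```

```text
time: 20.68
tool_pos: [0.6306, -0.1487, 0.2893]
tool_rot: [3.141, 0.002, -1.486]
contact_force: [-1.8, 4.4, -4.6]
opening: 0.0419
grip_force: 20.0
time: 21.3
tool_pos: [0.6308, -0.1489, 0.2733]
tool_rot: [3.141, 0.001, -1.485]
contact_force: [-0.8, 2.9, -5.3]
opening: 0.0419
grip_force: 20.0
(array([0.0012, 0.0012, 0.0387]), np.float64(-0.0001), 21.3, np.float64(2.71))
```

Same signature as before, so I'll carry on to seating.

```bash

python3 -m jog '[[[0,0,0.01],0,0.7],[[0,0,0.02],0,0.7],[[0,0,0.03],0,0.7],[[0,0,0.037],0,0.7],[[0,0,0.037],0,0.7]]' 20
python3 -m jog '[[[0,0,0.003],0,0.7],[[0,0,0.006],0,0.7],[[0,0,0.006],0,0.7]]' 20
python3 tgt.py left .006 .030
```

```text
time: 21.92
tool_pos: [0.6309, -0.1503, 0.2585]
tool_rot: [-3.141, -0.001, -1.486]
contact_force: [0.3, 0.4, -6.8]
opening: 0.0419
grip_force: 20.0
time: 22.3
tool_pos: [0.6309, -0.1501, 0.257]
tool_rot: [-3.141, -0.001, -1.486]
contact_force: [-1.0, -0.2, 0.9]
opening: 0.0416
grip_force: 20.0
(array([-0.002 ,  0.0011, -0.0021]), np.float64(-0.0003), 22.3, np.float64(2.71))
```

```bash

python3 -m jog '[[[0,0,0.002],0,0.7],[[0,0,0.002],0,0.7]]' 20
python3 -m jog '[[[-0.004,0,0.0025],0,0.7],[[-0.008,0,0.005],0,0.7],[[-0.012,0,0.007],0,0.7],[[-0.012,0,0.007],0,0.7]]' 20
python3 -m jog '[[[-0.006,0,0.002],0,0.7],[[-0.01,0,0.004],0,0.7],[[-0.01,0,0.004],0,0.7]]' 20
python3 tgt.py left 0 .030
python3 - <<'E'
from h import *
for i in range(2):
    for c in("side","top"):
        cams.read_camera(c)
        for d in models.pinpoint("plane_a_toe",c)+models.pinpoint("plane_a",c): print(c,np.round(d["position"],4),round(d["confidence"],2))
E
```

```text
time: 22.55
tool_pos: [0.6309, -0.15, 0.257]
tool_rot: [-3.14, -0.001, -1.486]
contact_force: [-2.9, -0.6, 5.9]
opening: 0.0421
grip_force: 20.0
time: 23.05
tool_pos: [0.6307, -0.1471, 0.2557]
tool_rot: [-3.138, -0.005, -1.486]
contact_force: [-3.7, -8.1, 12.3]
opening: 0.0417
grip_force: 20.0
time: 23.42
tool_pos: [0.6305, -0.1458, 0.2556]
tool_rot: [-3.136, -0.011, -1.487]
contact_force: [-7.0, -19.7, 17.5]
opening: 0.042
grip_force: 20.0
(array([-0.0043,  0.001 ,  0.0018]), np.float64(-0.0005), 23.43, np.float64(2.72))
side [ 0.5489 -0.0972  0.0313] 0.57
side [ 0.4778 -0.1722  0.0704] 0.9
side [ 0.5601 -0.1675  0.0686] 0.83
side [ 0.6328 -0.1614  0.0707] 0.68
top [ 0.5526 -0.1016  0.0263] 0.61
side [ 0.5489 -0.0956  0.0328] 0.8
side [ 0.5582 -0.1667  0.0679] 0.34
side [ 0.6338 -0.1557  0.0702] 0.85
side [ 0.559  -0.1669  0.0711] 0.79
top [ 0.5507 -0.102   0.028 ] 0.82
```

The force along the slope (26 N) far exceeds the normal force (5 N), so the toe is on the ledge. Releasing.

```bash

python3 -m jog '[[[0.007,0,-0.004],0,0.7],[[0.007,0,-0.004],0,0.7],[[0.007,0,-0.004],0,0.42],[[0.007,0,-0.004],0,0.42],[[0.007,0,-0.004],0,0.42],[[0.007,0,-0.03],0,0.42],[[0.007,0,-0.1],0,0.42],[[0.007,0,-0.25],0,0.42],[[0.007,0,-0.35],0,0.8],[[0.007,0,-0.35],0,1]]' 10
python3 - <<'E'
from h import *
s=cams.read_camera("side")[130:280,260:460,::-1]
cv2.imwrite("pics/s.png",cv2.resize(np.ascontiguousarray(s),None,fx=3.5,fy=3.5,interpolation=cv2.INTER_CUBIC))
for c in("side","top"):
    cams.read_camera(c)
    for t in("plane_a_toe","plane_a","keeper_bar"):
        for d in models.pinpoint(t,c): print(t,c,np.round(d["position"],4),round(d["confidence"],2))
E
python3 go.py .575 -.29 .235 -85.1
```

```text
time: 25.28
tool_pos: [0.6306, -0.1437, 0.3962]
tool_rot: [-3.133, -0.004, -1.486]
contact_force: [-0.3, 0.8, -1.6]
opening: 0.0376
grip_force: 0.0
plane_a side [ 0.6318 -0.1557  0.0687] 0.73
plane_a side [ 0.4791 -0.1774  0.0676] 0.62
keeper_bar side [ 0.5608 -0.2508  0.1519] 0.69
keeper_bar side [ 0.3592  0.107  -0.0041] 0.24
plane_a_toe top [ 0.5547 -0.1     0.0302] 0.61
plane_a_toe top [ 0.5549 -0.0999  0.0301] 0.36
plane_a top [ 0.4816 -0.1726  0.0671] 0.94
plane_a top [ 0.6305 -0.161   0.065 ] 0.68
plane_a top [ 0.5578 -0.1629  0.0706] 0.65
[ 0.3523  0.1688 -0.0094] -0.0002 25.73 2.71
```

View pics/s.png

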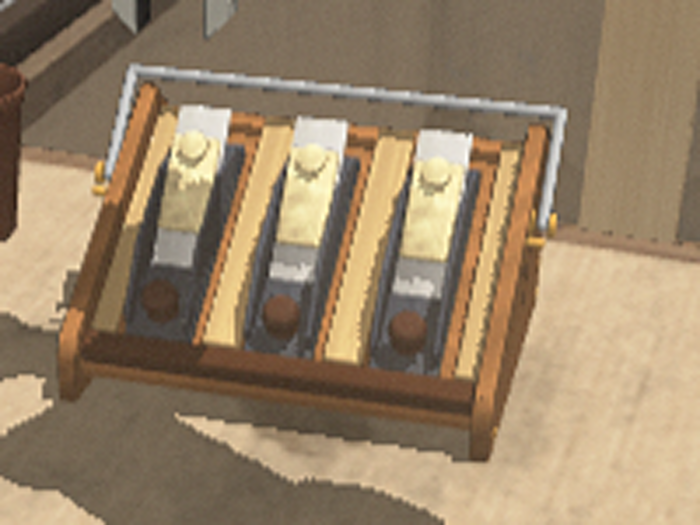

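All three planes are home, with knobs at crop px (160, 300), (280, 315) and (405, 330). The keeper is still leaning back. I'll push the bar from behind with closed fingers turned a quarter, over the gap between the left and middle planes.

```bash
cat > kb.py <<'E'
from tgt import *
ud,zt=float(sys.argv[1]),float(sys.argv[2])
t=p[:3]+.038*v+ud*u;t[2]=zt+.019
print(go.shares(t,p[3]+np.pi/2),observe()["contact_force"].round(1))
E
python3 kb.py .19 .2
```

```text
(array([0.3456, 0.0957, 0.0305]), np.float64(-0.5002), 25.73, np.float64(2.71)) [-0.5 -0.4 -0. ]
```

```bash

python3 -m jog '[[[0.12,0.03,0],-0.06,1],[[0.24,0.06,0],-0.12,1],[[0.346,0.096,0],-0.18,1],[[0.346,0.096,0],-0.24,1],[[0.346,0.096,0],-0.3,1],[[0.346,0.096,0],-0.36,1],[[0.346,0.096,0],-0.42,1],[[0.346,0.096,0],-0.48,1],[[0.346,0.096,0.03],-0.5,1],[[0.346,0.096,0.03],-0.5,1],[[0.346,0.096,0.03],-0.5,1]]' 10
python3 kb.py .19 .143
```

```text
time: 27.1
tool_pos: [0.6039, -0.2851, 0.3793]
tool_rot: [3.141, -0.0, 0.083]
contact_force: [-0.7, 0.0, 0.7]
opening: 0.0005
grip_force: 0.0
(array([ 1.000e-04, -6.000e-04,  1.456e-01]), np.float64(-0.0007), 27.1, np.float64(0.93)) [-0.7  0.   0.7]
```

```bash

python3 -m jog '[[[0,0,0.06],0,1],[[0,0,0.1],0,1],[[0,0,0.12],0,1],[[0,0,0.13],0,1],[[0,0,0.14],0,1],[[0,0,0.145],0,1],[[0,0,0.145],0,1]]' 10
python3 kb.py .19 .143
```

```text
time: 27.98
tool_pos: [0.6038, -0.285, 0.3213]
tool_rot: [3.141, -0.0, 0.085]
contact_force: [-0.2, 0.2, 0.1]
opening: 0.0001
grip_force: 0.0
(array([ 0.0002, -0.0005,  0.0007]), np.float64(-0.0003), 27.98, np.float64(0.93)) [-0.2  0.2  0.1]
```

```bash

python3 -m jog '[[[0,-0.02,0],0,1],[[0,-0.04,0],0,1],[[0,-0.06,0],0,1],[[0,-0.08,0],0,1],[[0,-0.1,0],0,1],[[0,-0.12,0],0,1],[[0,-0.14,0],0,1],[[0,-0.14,0],0,1]]' 10
python3 - <<'E'
from h import *
for c in("side","top"):
    cams.read_camera(c)
    for d in models.pinpoint("keeper_bar",c): print(c,np.round(d["position"],4),round(d["confidence"],2))
E
```

```text
time: 28.98
tool_pos: [0.5981, -0.2375, 0.3358]
tool_rot: [3.112, -0.014, 0.083]
contact_force: [-20.7, -31.1, 57.7]
opening: 0.0006
grip_force: 31.0
side [ 0.5483 -0.0962  0.0315] 0.59
side [ 0.5604 -0.2288  0.1648] 0.56
top [ 0.5616 -0.2319  0.1638] 0.84
```

The bar is lifting the tool: 58 N upward, and the tool has risen about as much as the bar. I'll relieve that by backing off and going up.

```bash

python3 -m jog '[[[0,0.01,-0.03],0,1],[[0,0.02,-0.05],0,1],[[0,0.02,-0.05],0,1]]' 10
python3 kb.py .15 .165
python3 - <<'E'
from h import *
for c in("side","top"):
    cams.read_camera(c)
    for d in models.pinpoint("keeper_bar",c): print(c,np.round(d["position"],4),round(d["confidence"],2))
E
```

```text
time: 29.55
tool_pos: [0.5998, -0.2367, 0.341]
tool_rot: [-3.141, -0.0, 0.085]
contact_force: [0.4, 0.9, -0.8]
opening: 0.0004
grip_force: 0.0
(array([-0.0002,  0.0207, -0.005 ]), np.float64(-0.0001), 29.55, np.float64(0.99)) [ 0.4  0.9 -0.8]
side [ 0.5575 -0.2285  0.1661] 0.61
top [ 0.5607 -0.2259  0.1621] 0.84
```

```bash

python3 -m jog '[[[0,-0.007,0.002],0,1],[[0,-0.019,-0.002],0,1],[[0,-0.031,-0.005],0,1],[[0,-0.049,-0.007],0,1],[[0,-0.067,-0.008],0,1],[[0,-0.084,-0.007],0,1],[[0,-0.101,-0.005],0,1],[[0,-0.101,-0.005],0,1]]' 10
python3 - <<'E'
from h import *
for c in("side","top"):
    cams.read_camera(c)
    for d in models.pinpoint("keeper_bar",c): print(c,np.round(d["position"],4),round(d["confidence"],2))
E
```

```text
time: 30.75
tool_pos: [0.5962, -0.196, 0.3422]
tool_rot: [-3.14, 0.002, 0.086]
contact_force: [-0.2, -0.0, -0.0]
opening: 0.0005
grip_force: 0.0
side [ 0.555  -0.1818  0.1716] 0.93
top [ 0.5605 -0.1812  0.1658] 0.83
```

```bash

python3 -m jog '[[[0,-0.019,0.007],0,1],[[0,-0.032,0.012],0,1],[[0,-0.044,0.018],0,1],[[0,-0.057,0.026],0,1],[[0,-0.069,0.035],0,1],[[0,-0.08,0.043],0,1],[[0,-0.089,0.052],0,1],[[0,-0.089,0.052],0,1],[[0,-0.089,0.052],0,1]]' 10
python3 - <<'E'
from h import *
for c in("side","top"):
    cams.read_camera(c)
    for d in models.pinpoint("keeper_bar",c): print(c,np.round(d["position"],4),round(d["confidence"],2))
E
```

```text
time: 32.08
tool_pos: [0.5933, -0.1615, 0.3224]
tool_rot: [3.141, -0.0, 0.085]
contact_force: [0.3, -0.3, 0.3]
opening: 0.0007
grip_force: 0.0
side [ 0.5547 -0.1366  0.1401] 0.58
top [ 0.5524 -0.1317  0.1275] 0.97
top [ 0.5506 -0.0955  0.0314] 0.69
```

The bar has passed the balance point and is falling. I'll lift clear and let it settle.

```bash

python3 -m jog '[[[0,0.02,-0.05],0,1],[[0,0.02,-0.15],0,1],[[0,0.02,-0.2],0,1],[[0,0.02,-0.2],0,1],[[0,0.02,-0.2],0,1],[[0,0.02,-0.2],0,1],[[0,0.02,-0.2],0,1],[[0,0.02,-0.2],0,1]]' 10
cat > chk.py <<'E'
from tgt import *
ps=[]
for i in range(3):
  for c in("side","top"):
    cams.read_camera(c)
    ps+=near("keeper_bar",c,np.array([.556,-.13,.115]),.03)
    if i<2:
      for t in("plane_a","plane_a_toe","turned_knob","caul"):
        for d in models.pinpoint(t,c): print(t,c,np.round(d["position"],4),round(d["confidence"],2))
print("bar",len(ps),np.mean(ps,0).round(4),np.std(ps,0).round(4),"expect",p[:3]+(p[4]-.0724)*u+(p[5]+.0154)*Z)
E
python3 chk.py
```

```text
time: 33.28
tool_pos: [0.594, -0.1694, 0.4019]
tool_rot: [-3.141, 0.001, 0.085]
contact_force: [-1.3, 0.3, 0.0]
opening: 0.0003
grip_force: 0.0
plane_a side [ 0.5596 -0.1659  0.0678] 0.88
plane_a side [ 0.6356 -0.1622  0.0718] 0.71
plane_a side [ 0.4797 -0.1724  0.0678] 0.7
plane_a_toe side [ 0.5508 -0.1     0.0312] 0.72
plane_a_toe side [ 0.5603 -0.2321  0.1072] 0.69
plane_a_toe side [ 0.553  -0.0987  0.0328] 0.67
turned_knob side [ 0.6512  0.2676 -0.0029] 0.7
turned_knob side [ 0.5521 -0.1237  0.1128] 0.24
caul side [ 0.3569  0.1062 -0.0038] 0.94
plane_a top [ 0.6306 -0.1605  0.0652] 0.87
plane_a top [ 0.4795 -0.1724  0.0686] 0.86
plane_a top [ 0.5583 -0.1609  0.0683] 0.73
plane_a_toe top [ 0.5518 -0.1013  0.0266] 0.76
plane_a_toe top [ 0.5577 -0.1625  0.0681] 0.43
turned_knob top [ 0.6458  0.2658 -0.0007] 0.45
turned_knob top [ 5.56e-01 -1.86e-01 -3.00e-04] 0.39
caul top [ 0.3587  0.1088 -0.0061] 0.76
plane_a side [ 0.4776 -0.1747  0.0685] 0.75
plane_a side [ 0.6334 -0.1575  0.0696] 0.68
plane_a side [ 0.5533 -0.1657  0.0676] 0.65
plane_a_toe side [ 0.5502 -0.0957  0.0306] 0.77
turned_knob side [ 6.490e-01  2.673e-01 -4.000e-04] 0.83
caul side [ 0.3609  0.1064 -0.0047] 0.69
plane_a top [ 0.6349 -0.159   0.0684] 0.97
plane_a top [ 0.4832 -0.1723  0.0697] 0.9
plane_a top [ 0.5588 -0.1651  0.0661] 0.58
plane_a_toe top [ 0.5531 -0.0994  0.0291] 0.71
turned_knob top [ 0.6504  0.2676 -0.0014] 0.71
caul top [ 0.3606  0.1116 -0.006 ] 0.94
bar 5 [ 0.5543 -0.1257  0.1115] [0.0028 0.0013 0.0017] expect [ 0.55219353 -0.1271938   0.11177148]
```

The bar reads (−0.126, 0.1115) in y and z, against (−0.127, 0.1118) expected when fully down. The planes are home and the bystanders haven't moved.

```bash
python3 -c "
from cell import robot;print(robot.hand_in())"
```

```text
the job is handed in; nothing more can be done
None
```

I handed the job in at about 34 s, with both planes home in their bays, the keeper bar fully down, and plane_c, the knob and the caul where they were; while I was pushing the keeper the wrist force briefly read about 69 N (limit 120 N), pressing on the fingertips as far as I could tell.

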